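# Press the keyed drive shaft home in its hub

## Task

Set the square-flanged aluminium hub flat on the blue assembly stage, centred between its steel stop pins, and let go of it. Then take the keyed shaft out of the wooden holder by its black grip, put it into the hub, turn it until the key slips into the keyway, and push on against the sprung plunger until the shaft's collar is fully home on the hub. Finish while still gripping the shaft and pressing it home (the plunger would push it back out); leave the cream cup, the amber jar and the brass weight alone.

Things in the scene. Friction and masses are not known exactly. Their poses are not given: they have to be found in the camera images.
- hub: loose aluminium hub, 0.35 to 0.6 kg: square flange 80x80x10 mm carrying a round boss 56 mm in diameter, total height 45 mm (boss from 10 to 45 mm; grip the boss from above). Origin: centre of the underside; z up; x points to the middle of one flange side, marked by a white dot on the flange. Any of the four quarter turns fits the stage.
- hub_rim (a point): centre of the hub's top rim, 45 mm above its underside
- bush_top (a point): centre of the top face of the dark steel bush in the boss, 4 mm below hub_rim; axes as the hub's. Bush 38 mm deep, bore 25 mm in diameter, one keyway 8 mm wide reaching 16.5 mm from the axis over its full length, pointing somewhere within 0.6 rad either side of +x (not reported: see it or feel for it by turning). The bush is stiff (1 N m): the shaft's drag does not turn it.
- stage_center (a point): centre of the top face of the fixed blue stage, a plate 124x124 mm, 36 mm high. z up, x and y along its sides. Eight steel stop pins (8 mm thick, domed, 13 mm high; two along each side, 25 mm either side of its middle) leave a square of 83 mm for the hub's flange. In the middle is a well 33 mm in diameter with the plunger.
- plunger (a joint): how far the brass plunger in the stage's well (26 mm in diameter, top 2 mm below the plate at rest) is pressed down, m: 0 at rest, 0.010 when the shaft is fully home, 0.014 at its stop. A spring pushes it up with 4 N at rest, 8 N at 0.010.
- shaft: loose keyed shaft, up to 0.42 kg, 104 mm long. Origin: centre of its lower tip; z up. Steel shank 23 mm in diameter from 0 to 57 mm (lowest 5 mm tapered to 16 mm); brass key 6 mm wide from 14 to 44 mm above the tip on the +x side, reaching 15.5 mm from the axis; collar 46 mm wide from 57 to 63 mm; above it a black grip 30x30 mm, sides square to x and y, white line on +x side and top.
- shaft_shoulder (a point): centre of the underside of the shaft's collar, 57 mm above the tip; it rests on hub_rim when home
- holder: fixed wooden block 70x70 mm, 62 mm high, with a hole 36 mm wide right through; the shaft hangs in it by its collar, with 2 mm of play. Origin: centre of its underside
- cream_cup: bystander: upturned cream-coloured cup, 70 mm wide, 75 mm high; origin under its centre
- amber_jar: bystander: amber jar with red cap, 49 mm wide, 82 mm high; origin under its centre
- brass_weight: bystander: yellow brass weight with a knob, 50 mm wide and high; origin under its centre
Not all that is in view belongs to the job. Of the things shaped like the shaft, the steel one is meant.

How it is judged:
By the outcome, as a careful person would: the job done as asked, in the order asked, and still so for the second after the job is handed in, while the arm keeps its last pose, push and grip.
It also fails if it takes over 64 s, if anything falls off the work surface, if the arm or the gripper's body presses on something with over 40 N, if the wrist force passes 120 N, or if a joint passes its speed limit or range.

## Robot

A 6-joint arm with a two-finger parallel gripper is mounted at the origin on a cart in front of the work surface, level with it; the furniture and walls round the work are solid. World frame = base frame: x ahead of the robot, y to its left, z up, the work surface at z = 0. Lengths are in mm, angles in rad, forces in N, time in s.
With the tool pointing down it reaches from about 300 to 775 mm from the base axis. Payload 14.6 kg.
Tool frame: the origin (TCP) lies between the finger pads; the fingertips stand manip.tip_reach ahead of it and the grasp point (between the pads) lies 5 mm behind it (manip.tip_reach is the distance from the TCP to the fingertips, in mm); z points along the fingers, y is the line along which they close (so a half turn about z gives the same grasp; the last joint's range is limited). The gripper opens to 94 mm and grips with 3 to 60 N. Pads are 16 mm wide; open, the fingers measure 119 mm over their backs; the gripper's body (75 mm by 177 mm) begins 78 mm behind the grasp point.
Start: joints at [1.12, 0.3, 1.521, -0, 1.321, -0.067], TCP at [205.942, 509.978, 219.446] pointing down, gripper open.
Joint ranges: [-3.03, 3.03], [-0.79, 2.21], [0.23, 2.52], [-1.04, 4.18], [0, 3.07], [-2.55, 2.55]. Speed limits (rad/s): [2.22, 2.22, 2.57, 3.14, 3.14, 3.14].

## Interface

Orientations are given as [roll, pitch, yaw] about the fixed x, y, z axes, in that order (R = Rz(yaw) Ry(pitch) Rx(roll)).
In Python, from cell import manip gives the robot as it stands. The module is installed in compiled form; this text tells all that it offers.
- The arm moves only by the shell command python3 -m creep 'ROWS' [FORCE]. ROWS is JSON, a list of rows, each a list of 3 entries, a list of its own where there are three numbers: the opening, from -1 (shut) to 1 (fully open), then the shift along the tool's x, y, z in cm, then the turn about the tool's z in units of 5 degrees (1.0 is 5 degrees). In form: [[grip, [tx, ty, tz], roll], ...]. A call has 1 to 12 rows; each row is the pose to reach, as a shift and turn from the pose commanded when the call began, along the tool's axes at that moment; what a row does not reach only later rows make up. A row lasts 1/10 s, in which the tool goes at most 50 mm and 8.59 degrees, less where a joint would pass 70% of its speed; a pose out of reach is approached as far as the arm can. A call with a gripper value outside its range is refused whole. The fingers move at their own pace and stop on an object; FORCE is the grip in N (left out, the last holds). Time passes only in rows, so rows that repeat a pose let the fingers close. It gives the time, the measured TCP pose, the force, the opening and the grip force at its end, in the units of the state.
- manip.read_state(): the state, without advancing time (a new reading comes with each control period).
- manip.camera(name): name is "scene" or "top" or "wrist"; returns the picture (480x640x3 uint8, red, green, blue); there is no depth.
- manip.camera_params(name): a dict with "fovy" (degrees; the focal length in pixels is half the picture's height over the tangent of half this angle, whatever the lens; pixels are square), "cx", "cy" (the principal point, pixels), "origin" and "attitude" of the camera in the world. Camera axes: x right, y down, z forward; pixel columns grow to the right and rows downward; lengths in mm; the calibration is good to about 2 mm. A picture is of the moment at which its call begins: read the wrist's pose just before it. camera_params takes no time and is no camera call; for the wrist camera it gives the pose at the moment of the call.
- manip.sign_off(): hands the job in; it is judged then, once.
The state is a dict: "clock": time; "joints": joint angles; "qd": joint speeds; "effort": joint torques, N m; "eef_pos": TCP position; "eef_rot": TCP orientation; "wrist_force": force on the tool from outside, world axes, zero at the start; "moment": the same for the moment, N m; "finger_gap": finger opening in mm; "finger_force": force on a finger pad.
Only numpy, scipy, OpenCV 4.12 (cv2) and the standard library are available. Lean on these libraries where they do the work, as an engineer would, in place of code of your own. Each camera call takes 0.05 s, during which the arm holds its last target. There are 200 camera calls.

## Working session

There is one attempt and no reset: what is moved stays moved. The work goes in short steps, Python scripts to look and compute and a shell command to move; the robot and the scene stay as the last step left them, time stands still between calls to the robot, and variables do not carry over. Pictures are saved under pics/ and viewed, at most 10 in all, crops included, and the job is handed in when it is done.

```bash
mkdir -p pics; python3 - <<'E'
from cell import manip
import cv2,numpy as np
print(manip.tip_reach, manip.read_state())
ims=[]
for n in("scene","top"):
    p=manip.camera_params(n);print(n,p)
    im=manip.camera(n);cv2.imwrite(f"pics/{n}0.png",im[:,:,::-1])
E
```

```text
14.0 {'clock': 0.0, 'joints': array([ 1.12040591e+00,  3.00455866e-01,  1.52160170e+00, -2.74250105e-06,
        1.32071377e+00, -6.66294903e-02]), 'qd': array([-0.00012163,  0.00033263, -0.0008885 , -0.0008485 , -0.00080835,
        0.00028722]), 'effort': array([ 2.31990671e-03, -5.31812668e+01, -3.52729547e+01,  7.09124445e-02,
        2.44874088e-02, -1.19656715e-04]), 'eef_pos': array([205.83120236, 509.75366382, 218.88596108]), 'eef_rot': array([-3.14041641e+00, -7.58266098e-05,  2.75783237e+00]), 'wrist_force': array([0.31151373, 0.24597468, 0.37353465]), 'moment': array([-0.00198407, -0.00020204,  0.00915299]), 'finger_force': 0.0, 'finger_gap': 94.05946463145565}
scene {'fovy': 42.7493113165769, 'cx': 319.20835633202887, 'cy': 237.7521228295309, 'origin': array([-335.48777091, -828.09609828,  667.83383923]), 'attitude': array([-2.03922493, -0.01110306, -0.80576548])}
top {'fovy': 52.05142440912369, 'cx': 314.47431385058565, 'cy': 238.8872483211754, 'origin': array([ 380.31796937,   22.36154805, 1016.10053703]), 'attitude': array([-2.9684526 ,  0.00373739, -1.57038398])}
```

View pics/top0.png

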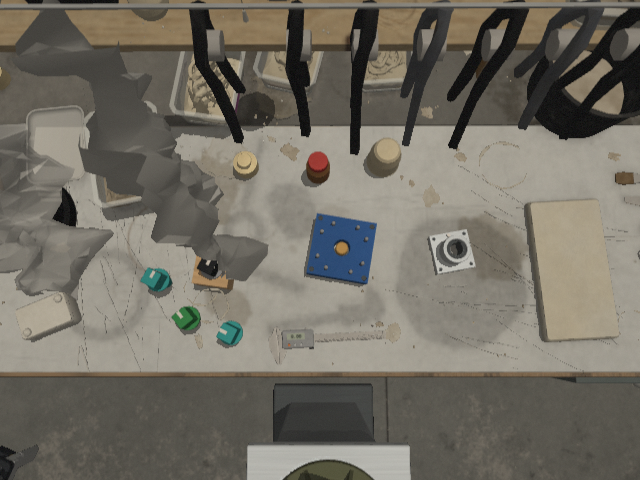

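View pics/scene0.png

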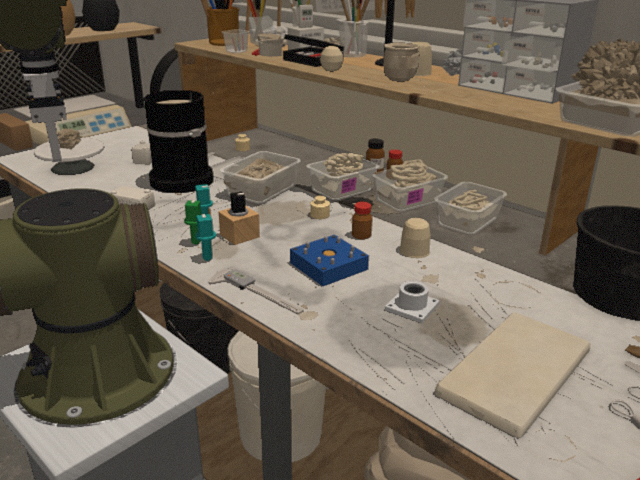

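Candidates for the shaft in the top view: the black-grip one in the wooden holder (207,268), teal ones (155,280) and (230,333), and a green one (187,319). The shaft I want is the one in the holder with the black grip. The only hub candidate is at (455,250), the stage is at (341,248), and the bystanders sit at (245,163), (318,167) and (384,155). Next I measure and check a crop.

```bash
cat > h.py <<'E'
import numpy as np,cv2
from cell import manip
from scipy.spatial.transform import Rotation as R
def cam(n):
    p=manip.camera_params(n);f=240/np.tan(np.radians(p["fovy"]/2))
    return p,f,R.from_euler('xyz',p["attitude"]).as_matrix()
def plane(c,uv,z):
    p,f,M=c;uv=np.atleast_2d(uv).astype(float)
    d=np.c_[(uv[:,0]-p["cx"])/f,(uv[:,1]-p["cy"])/f,np.ones(len(uv))]@M.T
    o=np.array(p["origin"]);return (o+d*((z-o[2])/d[:,2])[:,None])[:,:2]
def proj(c,P):
    p,f,M=c;q=(np.atleast_2d(P)-p["origin"])@M
    return np.c_[p["cx"]+f*q[:,0]/q[:,2],p["cy"]+f*q[:,1]/q[:,2]]
def big(mask,box=None):
    m=mask.astype(np.uint8)*255
    if box: k=np.zeros_like(m);x0,y0,x1,y1=box;k[y0:y1,x0:x1]=m[y0:y1,x0:x1];m=k
    cs,_=cv2.findContours(m,cv2.RETR_EXTERNAL,cv2.CHAIN_APPROX_NONE)
    return max(cs,key=cv2.contourArea)[:,0,:]
def rect(P): return cv2.minAreaRect(P.astype(np.float32))
E
python3 - <<'E'
from h import *
im=cv2.imread("pics/top0.png");c=cam("top");hsv=cv2.cvtColor(im,cv2.COLOR_BGR2HSV);H,S,V=cv2.split(hsv)
b=big((H>100)&(H<125)&(S>120),(290,200,390,300));P=plane(c,b,36);print("stage",rect(P))
# plunger
q=big((H<30)&(S>130)&(V>100),(325,235,358,262));print("plunger",plane(c,q.mean(0),34))
w=big((V>150)&(S<60),(425,225,482,278)) 
print("V around hub",V[252,425:485:3])
b=big((V>205)&(S<60),(425,225,482,278));print("flange",rect(plane(c,b,10)))
b=big((V<75),(440,235,472,265));print("bore",plane(c,b.mean(0),43),rect(b)[:2])
b=big((H>5)&(H<22)&(S>110),(185,250,240,300));print("holder",rect(plane(c,b,62)),b.min(0),b.max(0))
b=big((V<60),(190,255,225,285));print("grip",rect(plane(c,b,104)),b.min(0),b.max(0))
a=cv2.resize(im[200:350,140:490],None,fx=2.28,fy=2.28,interpolation=cv2.INTER_CUBIC)
s=cv2.imread("pics/scene0.png");e=cv2.resize(s[180:270,180:390],(798,255))[:250]
cv2.imwrite("pics/c1.png",np.vstack([a[:342],np.pad(e,((0,0),(0,0),(0,0)))[:, :798]]) if a.shape[1]==798 else a)
print(a.shape)
E
```

```text
stage ((532.887451171875, -27.896995544433594), (122.57025909423828, 124.50513458251953), 80.0318374633789)
plunger [[533.92226595 -28.20535867]]
V around hub [140 144  77 191  98  74  76 187  74 120  78  31  37  69 176 174 116 117
 114 114]Traceback (most recent call last):
  File "<stdin>", line 8, in <module>
  File "h.py", line 18, in big
    return max(cs,key=cv2.contourArea)[:,0,:]
           ~~~^^^^^^^^^^^^^^^^^^^^^^^^
ValueError: max() iterable argument is empty
```

```bash
python3 - <<'E'
from h import *
im=cv2.imread("pics/top0.png");c=cam("top");hsv=cv2.cvtColor(im,cv2.COLOR_BGR2HSV);H,S,V=cv2.split(hsv)
def t(name,f):
    try: print(name,f())
    except Exception as e: print(name,"fail",e)
t("flange",lambda:rect(plane(c,big((V>160),(425,225,482,278)),10)))
t("bore",lambda:(lambda b:(plane(c,b.mean(0),43),rect(b)))(big((V<60),(440,235,472,265))))
t("holder",lambda:(lambda b:(rect(plane(c,b,62)),b.min(0),b.max(0)))(big((H>5)&(H<22)&(S>110),(185,250,240,300))))
t("grip",lambda:(lambda b:(rect(plane(c,b,104)),b.min(0),b.max(0)))(big((V<50),(190,255,225,285))))
a=cv2.resize(im[200:350,140:490],(798,342),interpolation=cv2.INTER_CUBIC)
s=cv2.imread("pics/scene0.png");e=cv2.resize(s[185:250,180:390],(798,247),interpolation=cv2.INTER_CUBIC)
cv2.imwrite("pics/c1.png",np.vstack([a,e]))
E
```

```text
flange ((531.4498901367188, -257.97491455078125), (79.8503646850586, 79.14376831054688), 10.704936981201172)
bore (array([[ 533.66642245, -260.85773208]]), ((458.02740478515625, 247.26026916503906), (13.241693496704102, 8.276058197021484), 65.55604553222656))
holder (((480.83306884765625, 225.38290405273438), (72.72189331054688, 52.03905487060547), 81.93683624267578), array([192, 257], dtype=int32), array([229, 287], dtype=int32))
grip (((488.69915771484375, 223.6359405517578), (37.33757400512695, 28.128883361816406), 65.11256408691406), array([197, 259], dtype=int32), array([217, 276], dtype=int32))
```

View pics/c1.png

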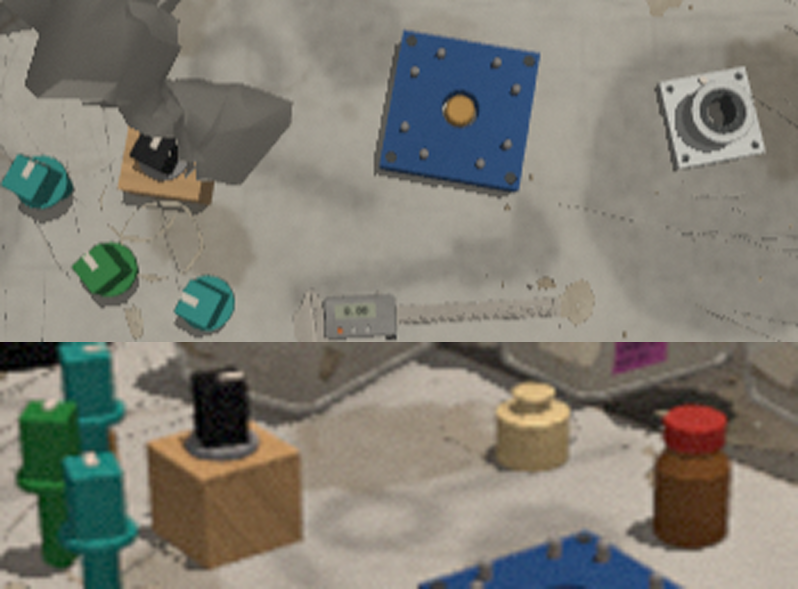

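Two views confirm it: the wanted shaft is the black-grip one with the steel collar in the wooden holder, and the teal and green ones are decoys. Stage is at (533,-28) with yaw about -10°, hub at (531,-258) with yaw 10.7° mod 90. Next I work out the move over the hub.

```bash
cat >> h.py <<'E'
def go(x,y,z,yawdeg):
    s=manip.read_state();M=R.from_euler('xyz',s["eef_rot"]).as_matrix()
    d=M.T@(np.array([x,y,z])-s["eef_pos"])/10
    cur=np.degrees(np.arctan2(M[1,0],M[0,0]));t=(cur-yawdeg+180)%360-180
    print("shift cm",d.round(2),"roll",round(t/5,3),"| now",s["eef_pos"].round(1),"yaw",round(cur,2),"j",s["joints"].round(2),"t",round(s["clock"],2),"F",s["wrist_force"].round(1),"gap",round(s["finger_gap"],1))
E
python3 - <<'E'
from h import *
go(531.5,-258,180,100.7)
for n in("top","scene"): print(proj(cam(n),[205,510,219]))
E
```

```text
shift cm [-58.95 -58.99   3.95] roll 11.462 | now [205.8 509.8 218.9] yaw 158.01 j [ 1.12  0.3   1.52  0.    1.32 -0.07] t 0.1 F [-0.1  0.2 -0.4] gap 93.8
[[-3.36524838e-01  4.40305898e+02]]
[[ 53.35759777 148.60344055]]
```

```bash
R="[1,[-58.95,-58.99,3.95],11.46]"; python3 -m creep '[[1,[-58.95,-58.99,0],11.46],[1,[-58.95,-58.99,0],11.46],[1,[-58.95,-58.99,0],11.46],[1,[-58.95,-58.99,0],11.46],[1,[-58.95,-58.99,0],11.46],[1,[-58.95,-58.99,0],11.46],[1,[-58.95,-58.99,0],11.46],[1,[-58.95,-58.99,0],11.46],[1,[-58.95,-58.99,0],11.46],[1,[-58.95,-58.99,0],11.46],[1,[-58.95,-58.99,0],11.46],[1,[-58.95,-58.99,0],11.46]]'
python3 -c "from h import *;go(531.5,-258,180,100.7)"
```

```text
clock: 1.3
eef_pos: [440.5, -44.6, 219.4]
eef_rot: [3.142, -0.0, 1.757]
wrist_force: [0.4, 1.1, 0.1]
finger_gap: 94.1
finger_force: 0.0
shift cm [-22.66   4.98   3.94] roll -0.001 | now [440.5 -44.6 219.4] yaw 100.69 j [-0.18  0.06  1.81  0.    1.28 -0.37] t 1.3 F [0.4 1.1 0.1] gap 94.1
```

```bash
python3 -m creep '[[1,[-22.66,4.98,3.9],0],[1,[-22.66,4.98,3.9],0],[1,[-22.66,4.98,3.9],0],[1,[-22.66,4.98,3.9],0],[1,[-22.66,4.98,3.9],0],[1,[-22.66,4.98,3.9],0],[1,[-22.66,4.98,3.9],0],[1,[-22.66,4.98,3.9],0]]'
python3 - <<'E'
from h import *
go(531.5,-258,180,100.7);c=cam("wrist");print(c[0])
im=manip.camera("wrist")[:,:,::-1];cv2.imwrite("pics/w1.png",im)
t=manip.camera("top")[:,:,::-1];cv2.imwrite("pics/top1.png",t)
print(proj(c,[[531.5,-258,10],[531.5,-258,45]]))
E
```

```text
clock: 2.1
eef_pos: [531.2, -254.9, 180.6]
eef_rot: [-3.142, -0.0, 1.758]
wrist_force: [-0.3, -0.2, 0.1]
finger_gap: 94.2
finger_force: 0.0
shift cm [-0.31 -0.03  0.06] roll 0.01 | now [ 531.2 -254.9  180.6] yaw 100.75 j [-0.51  0.42  1.45  0.    1.27 -0.7 ] t 2.1 F [-0.3 -0.2  0.1] gap 94.2
{'fovy': 65.26682719866655, 'cx': 320.86718597149036, 'cy': 245.27665552951802, 'origin': array([ 515.9695213 , -174.8719806 ,  345.61773144]), 'attitude': array([2.85659204e+00, 6.10658255e-04, 1.88033223e-01])}
[[320.78352535 230.96447687]
 [320.7488739  241.23601401]]
```

View pics/w1.png

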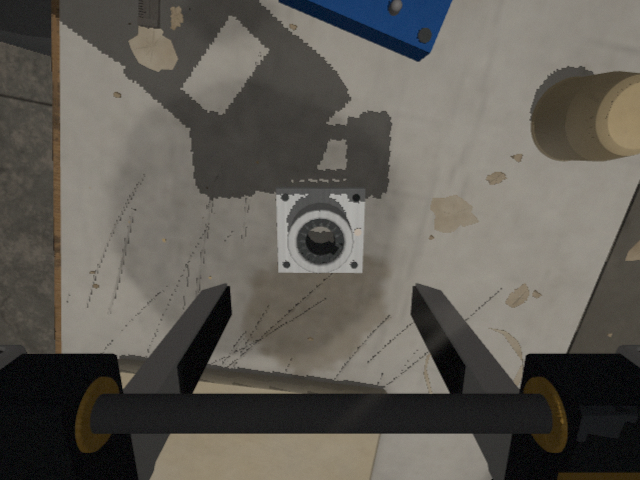

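The wrist view shows the hub at (320,235) with flange corner holes at (285,198), (356,198), (287,265) and (354,265). I'll measure it and enlarge it to find the dot and keyway.

```bash
python3 - <<'E'
from h import *
im=cv2.imread("pics/w1.png");c=cam("wrist");V=im.max(2)
cr=cv2.resize(im[175:285,265:375],(600,600),interpolation=cv2.INTER_CUBIC);cv2.imwrite("pics/c2.png",cv2.convertScaleAbs(cr,alpha=1.0))
h=[[285,198],[356,198],[287,265],[354,265]];P=plane(c,h,10);print(P,P.mean(0))
E
```

```text
[[ 494.39364906 -234.053556  ]
 [ 557.22373399 -222.06812276]
 [ 506.53797162 -296.782767  ]
 [ 568.98832826 -284.86903836]] [ 531.78592073 -259.44337103]
```

View pics/c2.png

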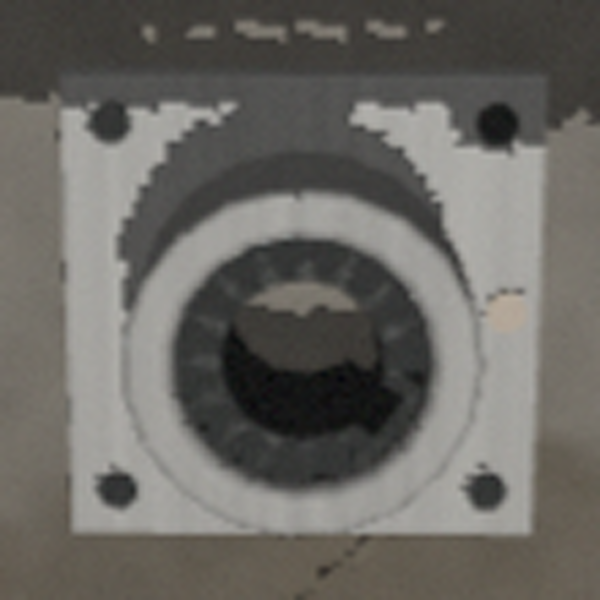

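The cream dot at crop (505,312) puts hub +x towards image right, at world 10.8°. The keyway at crop (390,410) is about 29° clockwise of +x. I descend and grip the boss.

```bash
python3 -c "from h import *;go(531.6,-258.8,31,100.8)"; python3 -m creep '[[1,[-0.38,0,9],0],[1,[-0.38,0,9],0],[1,[-0.38,0,12],0],[1,[-0.38,0,14],0],[1,[-0.38,0,14.95],0],[1,[-0.38,0,14.95],0],[-1,[-0.38,0,14.95],0],[-1,[-0.38,0,14.95],0],[-1,[-0.38,0,14.95],0],[-1,[-0.38,0,14.95],0],[-1,[-0.38,0,14.95],0],[-1,[-0.38,0,14.95],0]]' 35
```

```text
shift cm [-0.39 -0.06 15.  ] roll -0.005 | now [ 531.3 -254.8  181. ] yaw 100.77 j [-0.51  0.42  1.45  0.    1.27 -0.7 ] t 2.2 F [0.1 0.7 0.4] gap 94.1
clock: 3.4
eef_pos: [532.1, -259.6, 31.2]
eef_rot: [3.142, 0.0, 1.758]
wrist_force: [-0.9, 1.9, 2.1]
finger_gap: 54.6
finger_force: 35.0
```

```bash
python3 -m creep '[[-1,[0,0,-2],0],[-1,[0,0,-6],0],[-1,[0,0,-9],0],[-1,[0,0,-10],0],[-1,[0,0,-10],0],[-1,[0,0,-10],0]]'
python3 - <<'E'
from h import *
c=cam("wrist");s=manip.read_state();im=manip.camera("wrist")[:,:,::-1].copy()
M=R.from_euler('xyz',s["eef_rot"]).as_matrix()
go(533.4,-28,115,80)
# expected: hub underside 31 below TCP; rim 14 above
p=s["eef_pos"];uv=proj(c,[p+[0,0,14],p+[0,0,10],p+[0,0,-21]]);print(uv)
u,v=uv[0];x0=int(u)-80;y0=int(v)-75
cv2.imwrite("pics/w2.png",im);cv2.imwrite("pics/c3.png",cv2.resize(im[y0:y0+150,x0:x0+160],(800,750//1))[:600]);print(x0,y0)
E
```

```text
clock: 4.0
eef_pos: [531.4, -259.1, 129.0]
eef_rot: [-3.14, -0.002, 1.758]
wrist_force: [0.2, 0.2, -5.3]
finger_gap: 55.0
finger_force: 35.0
shift cm [22.66  4.51  1.41] roll 4.142 | now [ 531.3 -259.1  128.8] yaw 100.71 j [-0.52  0.48  1.5  -0.    1.17 -0.7 ] t 4.05 F [ 0.  -0.2 -4.8] gap 54.2
[[320.96327214 325.05773627]
 [320.98395999 320.83042172]
 [321.11754216 293.53450681]]
240 250
```

View pics/c3.png

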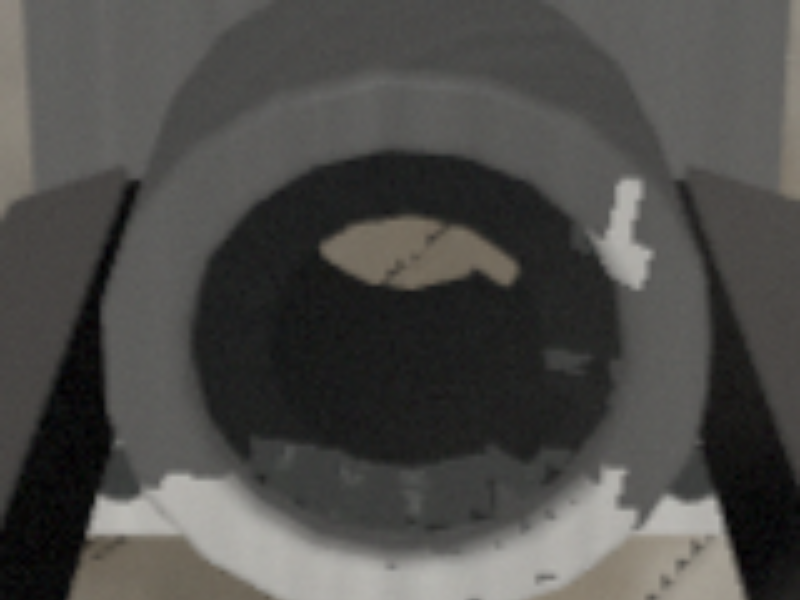

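Rim in the crop spans 103–710 horizontally, with its top at row 72. I back-project these points to check where the hub sits in the grip.

```bash
python3 - <<'E'
from h import *
im=cv2.imread("pics/w2.png");c=cam("wrist");s=manip.read_state();p=s["eef_pos"];M=R.from_euler('xyz',s["eef_rot"]).as_matrix()
print(im[355:392,321].max(1))
pts=np.array([[240+405/5,250+72/5],[240+103/5,250+310/5],[240+710/5,250+310/5],[321,250+603/5]])
for z in(14,):
  P=plane(c,pts,p[2]+z);print(((P-p[:2])@M[:2,:2]).round(1))
# flange far corners row: find edge
print(im[200:260,260].max(1))
E
```

```text
[ 65  71  77  75  83 102 121 144 157 169 170 173 171 171 170 171 169 169
 169 152 122 124 126 126 128 127 129 130 131 132 136 136 138 137 138 139
 138]
[[ 28.7  -0. ]
 [  6.4 -26.8]
 [  6.5  27. ]
 [-23.5   0. ]]
[ 77  76  75  73  76  74  73  76  72  74  74  74  73  72  72  77  78  77
  83  99  97  94  98  99 100  99  98  81  30  35  32  32  30  32  33  31
  31  34  34  35  55 100  99 100 101  98 101  98  99  99 102 101 100 100
  98  99  98  99 100 101]
```

```bash
python3 -c "from h import *;go(533,-29.3,100,80)"; python3 -m creep '[[-1,[4,1,0],4.14],[-1,[22.54,4.52,0],4.14],[-1,[22.54,4.52,0],4.14],[-1,[22.54,4.52,0],4.14],[-1,[22.54,4.52,0],4.14],[-1,[22.54,4.52,0],4.14],[-1,[22.54,4.52,2],4.14],[-1,[22.54,4.52,2.9],4.14],[-1,[22.54,4.52,2.9],4.14],[-1,[22.54,4.52,2.9],4.14]]'
python3 - <<'E'
from h import *
go(533,-29.3,80,80)
c=cam("wrist");s=manip.read_state();im=manip.camera("wrist")[:,:,::-1].copy();cv2.imwrite("pics/w3.png",im)
t=manip.camera("top")[:,:,::-1];cv2.imwrite("pics/top3.png",t)
E
```

```text
shift cm [22.54  4.45  2.91] roll 4.142 | now [ 531.3 -259.1  128.8] yaw 100.71 j [-0.52  0.48  1.5  -0.    1.17 -0.7 ] t 4.05 F [ 0.  -0.2 -4.8] gap 54.2
clock: 5.05
eef_pos: [534.5, -30.0, 101.7]
eef_rot: [-3.141, 0.0, 1.396]
wrist_force: [-0.3, 0.7, -3.7]
finger_gap: 54.6
finger_force: 35.0
shift cm [ 0.04 -0.16  2.17] roll -0.006 | now [534.5 -30.  101.7] yaw 79.97 j [-0.12  0.4   1.68  0.    1.06  0.05] t 5.05 F [-0.3  0.7 -3.7] gap 54.6
```

View pics/w3.png

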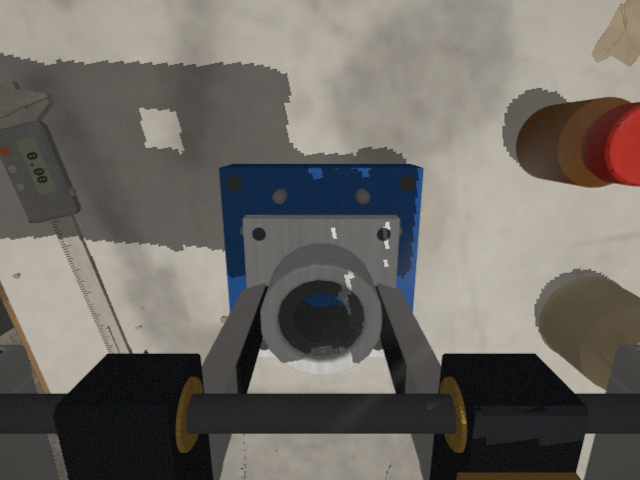

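Wrist view over the stage shows two stop pins at (280,196) and (363,196), the stage far edge at row 165, and the flange far edge at row 215 (columns 244–399). I compare hub and stage centres within this one view.

```bash
python3 - <<'E'
from h import *
im=cv2.imread("pics/w3.png");c=cam("wrist");s=manip.read_state();p=s["eef_pos"];M=R.from_euler('xyz',s["eef_rot"]).as_matrix()
loc=lambda uv,z:((plane(c,uv,z)-p[:2])@M[:2,:2]).round(1)
H,S,V=cv2.split(cv2.cvtColor(im,cv2.COLOR_BGR2HSV))
# stage far edge and side edges
bl=(H>100)&(H<125)&(S>120)
print("far edge row",[np.where(bl[:,u])[0][:1] for u in(260,300,340,380)])
r=[(y,np.where(bl[y])[0][[0,-1]]) for y in(175,190,210,230)];print(r)
for y,(a,b) in r: print("stage sides",loc([[a-.5,y],[b+.5,y]],36))
print("stage far edge", loc([[260,np.where(bl[:,260])[0][0]-.5],[380,np.where(bl[:,380])[0][0]-.5]],36), "expect 62")
# pins
g=((S<60)&(V>70)).astype(np.uint8)
for x in(280,363):
    b=big(g,(x-14,180,x+14,211));(u,v),rr=cv2.minEnclosingCircle(b);print("pin",u,v,rr,loc([u,v],45))
# flange far edge: S drop going down
for u in(270,300,340,370): 
    col=S[200:230,u];print(u,200+np.where(col<70)[0][:1],end=' ')
for y in(220,228):
    w=np.where(S[y,235:410]<70)[0]+235;print("flange sides",w[[0,-1]],loc([[w[0]-.5,y],[w[-1]+.5,y]],p[2]-21))
print("flange far edge",loc([[300,214.5]],p[2]-21))
# top-camera refined stage
E
```

```text
far edge row [array([164]), array([164]), array([164]), array([164])]
[(175, array([220, 422])), (190, array([221, 421])), (210, array([223, 419])), (230, array([224, 418]))]
stage sides [[ 58.3 -61.7]
 [ 58.4  62.1]]
stage sides [[ 49.2 -61.8]
 [ 49.2  62.2]]
stage sides [[ 36.7 -61.4]
 [ 36.7  61.9]]
stage sides [[ 23.8 -61.8]
 [ 23.8  62.2]]
stage far edge [[ 65.2 -36.7]
 [ 65.2  35.9]] expect 62
pin 277.95947265625 196.6621551513672 4.759951591491699 [[ 46.5 -25.4]]
pin 363.5 196.5 4.527792930603027 [[46.6 25.5]]
270 [215] 300 [215] 340 [215] 370 [215] flange sides [242 399] [[ 40.3 -40.1]
 [ 40.4  40. ]]
flange sides [241 401] [[ 36.2 -40.9]
 [ 36.2  41.3]]
flange far edge [[ 43.2 -10.4]]
```

Hub and stage centres agree within about 0.5 mm in this view, so I lower it.

```bash
python3 -m creep '[[-1,[0,0,0],0],[-1,[0,0,0],0]]'; python3 -m creep '[[-1,[0,0,1],0],[-1,[0,0,1.6],0],[-1,[0,0,2],0],[-1,[0,0,2.4],0],[-1,[0,0,2.8],0],[-1,[0,0,3.0],0],[-1,[0,0,3.0],0]]'
```

```text
clock: 5.35
eef_pos: [534.7, -29.7, 102.3]
eef_rot: [3.141, -0.0, 1.396]
wrist_force: [0.3, 0.0, -5.3]
finger_gap: 54.1
finger_force: 35.0
clock: 6.05
eef_pos: [534.5, -29.6, 71.7]
eef_rot: [-3.141, 0.0, 1.396]
wrist_force: [-0.0, -0.6, -4.9]
finger_gap: 54.3
finger_force: 35.0
```

```bash
python3 -m creep '[[-1,[0,0,0.25],0],[-1,[0,0,0.4],0],[-1,[0,0,0.5],0],[-1,[0,0,0.55],0],[-1,[0,0,0.55],0]]'
```

```text
clock: 6.55
eef_pos: [534.6, -29.6, 67.1]
eef_rot: [3.141, 0.0, 1.397]
wrist_force: [-4.9, 0.7, 4.8]
finger_gap: 54.5
finger_force: 35.0
```

```bash
python3 -m creep '[[0.2,[0,0,0],0],[0.8,[0,0,0],0],[0.8,[0,0,0],0],[0.8,[0,0,0],0],[1,[0,0,-3],0],[1,[0,0,-8],0],[1,[0,0,-13],0],[1,[0,0,-13],0],[1,[0,0,-13],0]]'
python3 - <<'E'
from h import *
go(482,120,220,80)
s=manip.read_state()
c=cam("top");im=manip.camera("top")[:,:,::-1].copy();cv2.imwrite("pics/top4.png",im)
c=cam("wrist");w=manip.camera("wrist")[:,:,::-1].copy();cv2.imwrite("pics/w4.png",w)
u,v=proj(c,[534.6,-28.6,60])[0].astype(int);print(u,v)
a=cv2.resize(w[v-75:v+75,u-75:u+75],(600,600),interpolation=cv2.INTER_CUBIC);cv2.imwrite("pics/c4.png",a);print(u-75,v-75)
E
```

```text
clock: 7.45
eef_pos: [534.8, -29.7, 197.1]
eef_rot: [3.14, -0.0, 1.396]
wrist_force: [0.4, 0.1, -0.9]
finger_gap: 94.3
finger_force: 0.0
shift cm [13.82 -7.79 -2.3 ] roll 0.002 | now [534.8 -29.7 197.1] yaw 80.01 j [-0.12  0.29  1.59 -0.    1.26  0.05] t 7.45 F [ 0.4  0.1 -0.9] gap 94.3
320 236
245 161
```

View pics/c4.png

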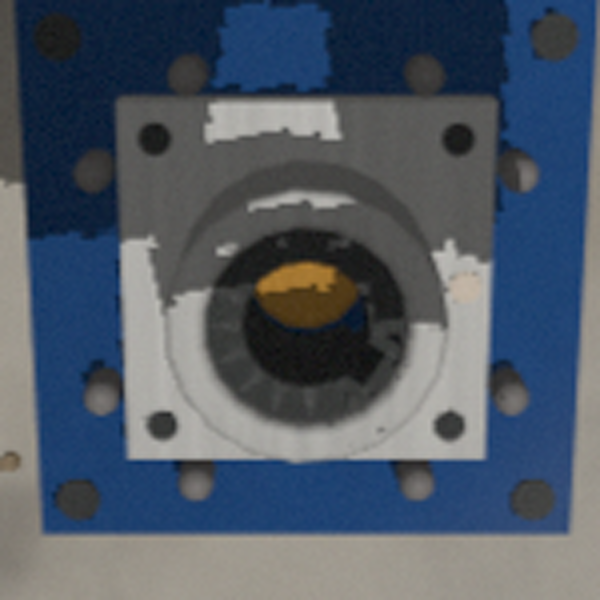

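The hub sits inside all eight pins: holes at crop (155,138), (458,138), (162,425), (450,425), dot at (465,287), keyway at about (377,365) from bore centre (306,323). I compute the centre and keyway angle, then move over the holder.

```bash
python3 - <<'E'
from h import *
c=cam("wrist");f=lambda p:np.array(p)/4+[245,161]
h=plane(c,f([[155,138],[458,138],[162,425],[450,425]]),46);print("hub",h.mean(0),np.degrees(np.arctan2(*(h[1]-h[0])[::-1])),np.degrees(np.arctan2(*(h[3]-h[2])[::-1])))
P=plane(c,f([[306,326],[306,323],[377,365],[372,385],[388,350]]),77);print("bush",P[:2]);
b=P[0]
for q in P[2:]: print(np.degrees(np.arctan2(*(q-b)[::-1])),np.hypot(*(q-b)))
# rim extents at z=81
r=plane(c,f([[165,330],[448,330],[306,462]]),81);print("rim",r)
a=cv2.imread("pics/top0.png").astype(int);d=cv2.imread("pics/top4.png").astype(int)
print("blob diff",np.abs(a-d)[20:300,20:260].max(2).mean())
go(485,224,220,80)
E
python3 -m creep '[[1,[24.1,-9.3,-2.3],0],[1,[24.1,-9.3,-2.3],0],[1,[24.1,-9.3,-2.3],0],[1,[24.1,-9.3,-2.3],0],[1,[24.1,-9.3,-2.3],0],[1,[24.1,-9.3,-2.3],0],[1,[24.1,-9.3,-2.3],0],[1,[24.1,-9.3,-2.3],0]]'
python3 - <<'E'
from h import *
c=cam("wrist");w=manip.camera("wrist")[:,:,::-1].copy();cv2.imwrite("pics/w5.png",w)
go(485,224,220,80)
u,v=proj(c,[485,224,90])[0].astype(int);print(u-75,v-75)
a=cv2.resize(w[v-75:v+75,u-75:u+75],(600,600),interpolation=cv2.INTER_CUBIC);cv2.imwrite("pics/c5.png",a)
E
```

```text
hub [534.64931718 -28.66207062] -9.943562735639565 -9.916104878299574
bush [[534.5825467  -28.91464248]
 [534.68823078 -28.31141099]]
-39.66454103591865 16.180676555713823
-52.84224573979305 17.90269819993603
-26.855270604957724 16.912029970052497
rim [[507.72082002 -23.87345926]
 [561.74429561 -33.32687689]
 [529.92739185 -55.50268148]]
blob diff 16.640416666666667
shift cm [24.12 -9.24 -2.47] roll 0.002 | now [534.1 -29.6 195.2] yaw 80.01 j [-0.12  0.29  1.59 -0.    1.26  0.05] t 7.55 F [ 0.   0.5 -0.1] gap 93.9
clock: 8.35
eef_pos: [484.8, 222.9, 218.4]
eef_rot: [-3.14, 0.001, 1.396]
wrist_force: [0.2, 0.0, 0.0]
finger_gap: 94.0
finger_force: 0.0
shift cm [ 0.14 -0.02 -0.14] roll -0.012 | now [485.  222.5 218.6] yaw 79.94 j [ 0.36  0.26  1.57 -0.    1.31  0.54] t 8.4 F [-0.2 -0.9  0.1] gap 93.8
245 163
```

View pics/c5.png

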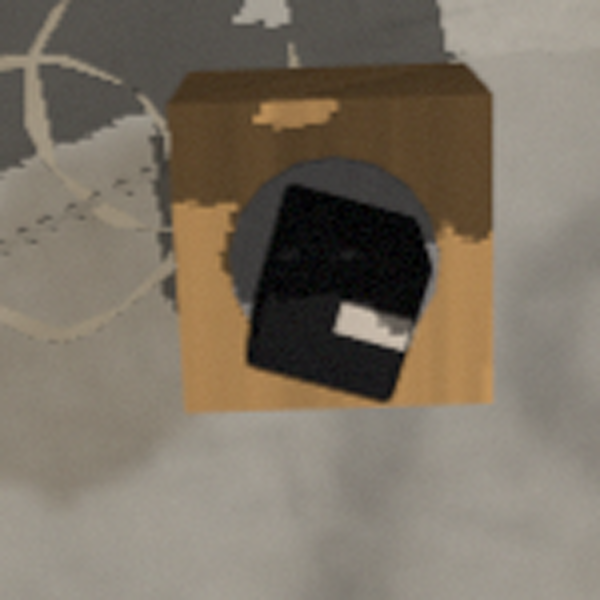

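The grip's top face has corners at crop (248,365), (390,400), (425,258) and (283,223). The white line runs from (335,315) to (410,335), so the key points about 14° clockwise of image right.

```bash
python3 - <<'E'
from h import *
c=cam("wrist");f=lambda p:np.array(p)/4+[245,163]
P=plane(c,f([[248,365],[390,400],[425,258],[283,223]]),109);ctr=P.mean(0)
a=lambda d:np.degrees(np.arctan2(d[1],d[0]))
print(ctr,[round(np.hypot(*(P[i]-P[i-1])),1) for i in range(4)],a(P[1]-P[0]),a(P[2]-P[1]),a(P[2]-P[3]))
q=plane(c,f([[335,303],[340,337],[408,315],[404,350]]),109);print("line",a(q[2:].mean(0)-q[:2].mean(0)))
w=cv2.imread("pics/w5.png");H,S,V=cv2.split(cv2.cvtColor(w,cv2.COLOR_BGR2HSV))
print("holder",plane(c,f([[185,410],[492,403]]),62))
go(*ctr,89,a(P[1]-P[0])+90)
E
```

```text
[491.89721622 225.53578107] [np.float64(28.7), np.float64(28.3), np.float64(28.9), np.float64(27.5)] -24.5546548536064 67.72970021609045 -24.158964299559166
line -20.75689996126995
holder [[452.80368248 195.59599177]
 [521.72339376 185.14453679]]
shift cm [ 0.43  0.64 12.96] roll 2.899 | now [485.  222.5 218.6] yaw 79.94 j [ 0.36  0.26  1.57 -0.    1.31  0.54] t 8.4 F [-0.2 -0.9  0.1] gap 93.8
```

```bash
python3 -m creep '[[0.4,[0.43,0.64,4],1.5],[0.4,[0.43,0.64,8],2.69],[0.4,[0.43,0.64,8],2.69],[0.4,[0.43,0.64,8],2.69],[0.4,[0.43,0.64,11],2.69],[0.4,[0.43,0.64,12.9],2.69],[0.4,[0.43,0.64,12.9],2.69],[0.4,[0.43,0.64,12.9],2.69]]' 45
python3 -c "from h import *;go(491.9,225.5,89,66.5)"
```

```text
clock: 9.2
eef_pos: [492.8, 227.0, 92.6]
eef_rot: [3.14, -0.002, 1.163]
wrist_force: [-0.3, 0.4, 0.3]
finger_gap: 65.8
finger_force: 0.0
shift cm [-0.18 -0.03  0.36] roll 0.024 | now [492.8 227.   92.6] yaw 66.62 j [ 0.36  0.42  1.67 -0.    1.05  0.77] t 9.2 F [-0.3  0.4  0.3] gap 65.8
```

```bash
python3 -m creep '[[0.4,[-0.15,0,0.3],0],[0.4,[-0.15,0,0.3],0],[-1,[-0.15,0,0.3],0],[-1,[-0.15,0,0.3],0],[-1,[-0.15,0,0.3],0],[-1,[-0.15,0,0.3],0],[-1,[-0.15,0,0.3],0],[-1,[-0.15,0,0.3],0]]' 45
python3 -c "from h import *;go(491.9,225.5,200,66.5)"
```

```text
clock: 10.0
eef_pos: [491.2, 225.6, 87.4]
eef_rot: [-3.142, 0.0, 1.162]
wrist_force: [-0.6, -0.8, 0.7]
finger_gap: 29.9
finger_force: 44.5
shift cm [ 1.000e-02  7.000e-02 -1.126e+01] roll 0.013 | now [491.2 225.6  87.4] yaw 66.57 j [ 0.36  0.43  1.68 -0.    1.04  0.77] t 10.0 F [-0.6 -0.8  0.7] gap 29.9
```

```bash
python3 -m creep '[[-1,[0,0,-1],0],[-1,[0,0,-2.5],0],[-1,[0,0,-5],0],[-1,[0,0,-8],0],[-1,[0,0,-10.8],0],[-1,[0,0,-10.8],0],[-1,[0,0,-10.8],0]]'
python3 -c "from h import *;go(534.6,-28.8,195,50.3)"
```

```text
clock: 10.7
eef_pos: [491.0, 225.5, 195.2]
eef_rot: [3.142, 0.0, 1.162]
wrist_force: [-0.1, -0.8, -3.4]
finger_gap: 30.0
finger_force: 44.5
shift cm [-2.160e+01  1.411e+01  2.000e-02] roll 3.253 | now [491.  225.5 195.2] yaw 66.56 j [ 0.36  0.3   1.58 -0.    1.26  0.77] t 10.7 F [-0.1 -0.8 -3.4] gap 30.0
```

```bash
python3 -m creep '[[-1,[-21.6,14.1,0],3.25],[-1,[-21.6,14.1,0],3.25],[-1,[-21.6,14.1,0],3.25],[-1,[-21.6,14.1,0],3.25],[-1,[-21.6,14.1,0],3.25],[-1,[-21.6,14.1,0],3.25],[-1,[-21.6,14.1,0],3.25],[-1,[-21.6,14.1,0],3.25],[-1,[-21.6,14.1,0],3.25],[-1,[-21.6,14.1,0],3.25]]'
python3 - <<'E'
from h import *
go(534.6,-28.8,150,50.3)
im=manip.camera("wrist")[:,:,::-1];cv2.imwrite("pics/w6.png",im)
cv2.imwrite("pics/top6.png",manip.camera("top")[:,:,::-1])
E
```

```text
clock: 11.7
eef_pos: [534.5, -27.4, 195.3]
eef_rot: [-3.141, 0.0, 0.88]
wrist_force: [-0.3, 0.0, -3.2]
finger_gap: 29.8
finger_force: 44.5
shift cm [-0.1   0.09  4.53] roll 0.022 | now [534.5 -27.4 195.3] yaw 50.41 j [-0.12  0.29  1.59  0.    1.26  0.57] t 11.7 F [-0.3  0.  -3.2] gap 29.8
```

View pics/w6.png

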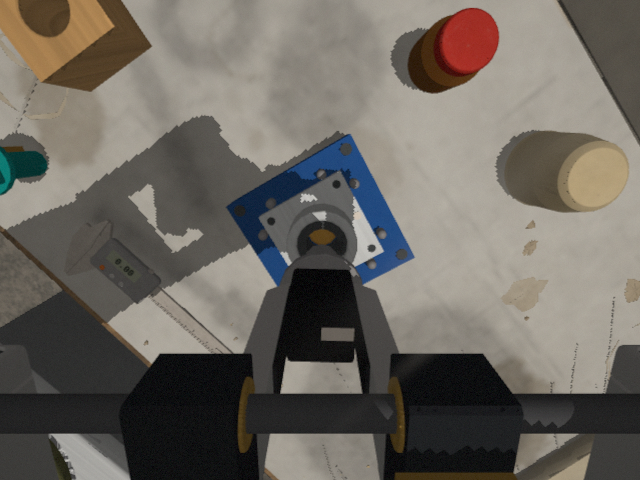

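The shaft is held upright with its white line to image right (338,334), above the hub bore at (322,237). I start inserting, up to just above key contact.

```bash
python3 -m creep '[[-1,[0,0,1],0],[-1,[0,0,2],0],[-1,[0,0,2.6],0],[-1,[0,0,3.0],0],[-1,[0,0,3.4],0],[-1,[0,0,3.8],0],[-1,[0,0,4.2],0],[-1,[0,0,4.4],0],[-1,[0,0,4.4],0]]'
python3 -c "from h import *;go(534.6,-28.8,146,50.3);print(manip.read_state()['moment'])"
```

```text
clock: 12.7
eef_pos: [534.6, -28.7, 151.2]
eef_rot: [-3.141, 0.0, 0.878]
wrist_force: [0.3, -0.4, -2.3]
finger_gap: 29.9
finger_force: 44.5
shift cm [-0.01  0.01  0.52] roll 0.001 | now [534.6 -28.7 151.2] yaw 50.31 j [-0.12  0.33  1.64  0.    1.17  0.57] t 12.7 F [ 0.3 -0.4 -2.3] gap 29.9
[-0.07726133  0.09946265 -0.01056981]
```

```bash
python3 -m creep '[[-1,[0,0,0.3],0],[-1,[0,0,0.5],0],[-1,[0,0,0.65],0],[-1,[0,0,0.75],0],[-1,[0,0,0.8],0]]'
python3 -m creep '[[-1,[0,0,0.1],0],[-1,[0,0,0.1],0]]'
```

```text
clock: 13.2
eef_pos: [534.6, -28.6, 143.3]
eef_rot: [-3.141, 0.0, 0.878]
wrist_force: [-0.1, 1.0, -2.8]
finger_gap: 29.5
finger_force: 44.5
clock: 13.4
eef_pos: [534.6, -28.7, 142.3]
eef_rot: [-3.141, 0.0, 0.878]
wrist_force: [0.9, -0.4, -3.1]
finger_gap: 29.7
finger_force: 44.5
```

```bash
python3 -m creep '[[-1,[0,0,0.2],0],[-1,[0,0,0.4],0],[-1,[0,0,0.5],0],[-1,[0,0,0.5],0]]'
python3 -m creep '[[-1,[0,0,0.3],0],[-1,[0,0,0.6],0],[-1,[0,0,0.9],0],[-1,[0,0,1.2],0],[-1,[0,0,1.5],0],[-1,[0,0,1.7],0],[-1,[0,0,1.8],0],[-1,[0,0,1.8],0]]'
python3 -c "from h import *;go(534.6,-28.8,106.4,50.3);print(manip.read_state()['moment'])"
```

```text
clock: 13.8
eef_pos: [534.6, -28.7, 137.2]
eef_rot: [-3.141, 0.0, 0.878]
wrist_force: [-0.1, 0.1, -2.3]
finger_gap: 30.1
finger_force: 44.5
clock: 14.6
eef_pos: [534.6, -28.6, 119.3]
eef_rot: [-3.141, 0.0, 0.878]
wrist_force: [-0.7, -0.1, -2.7]
finger_gap: 29.7
finger_force: 44.5
shift cm [-0.01  0.01  1.29] roll 0.002 | now [534.6 -28.6 119.3] yaw 50.31 j [-0.12  0.37  1.67 -0.    1.1   0.57] t 14.6 F [-0.7 -0.1 -2.7] gap 29.7
[-0.03103437  0.12485742 -0.00019179]
```

```bash
python3 -m creep '[[-1,[0,0,0.3],0],[-1,[0,0,0.5],0],[-1,[0,0,0.7],0],[-1,[0,0,0.9],0],[-1,[0,0,1.05],0],[-1,[0,0,1.15],0],[-1,[0,0,1.15],0]]' 55
```

```text
clock: 15.3
eef_pos: [534.9, -28.7, 108.1]
eef_rot: [3.141, -0.0, 0.878]
wrist_force: [0.6, -1.0, 3.9]
finger_gap: 30.1
finger_force: 54.5
```

```bash
python3 -m creep '[[-1,[0,0,0.05],0],[-1,[0,0,0.1],0],[-1,[0,0,0.15],0],[-1,[0,0,0.15],0]]'
```

```text
clock: 15.7
eef_pos: [534.8, -28.7, 106.5]
eef_rot: [3.141, -0.0, 0.878]
wrist_force: [1.6, -0.5, 4.9]
finger_gap: 29.4
finger_force: 54.5
```

```bash
python3 -m creep '[[-1,[0,0,0.05],0],[-1,[0,0,0.1],0],[-1,[0,0,0.1],0]]';python3 -m creep '[[-1,[0,0,0.05],0],[-1,[0,0,0.05],0],[-1,[0,0,0.05],0]]'
```

```text
clock: 16.0
eef_pos: [534.8, -28.7, 105.5]
eef_rot: [3.141, -0.0, 0.878]
wrist_force: [0.9, -0.7, 5.3]
finger_gap: 29.6
finger_force: 54.5
clock: 16.3
eef_pos: [534.9, -28.7, 105.4]
eef_rot: [3.141, -0.0, 0.878]
wrist_force: [-0.5, -0.6, 8.7]
finger_gap: 29.5
finger_force: 54.5
```

```bash
python3 -m creep '[[-1,[0,0,0.03],0],[-1,[0,0,0.06],0],[-1,[0,0,0.06],0],[-1,[0,0,0.06],0]]'; python3 -m creep '[[-1,[0,0,0],0],[-1,[0,0,0],0],[-1,[0,0,0],0]]'
```

```text
clock: 16.7
eef_pos: [534.9, -28.7, 105.4]
eef_rot: [3.141, -0.0, 0.878]
wrist_force: [-4.1, -0.7, 16.7]
finger_gap: 29.7
finger_force: 54.5
clock: 17.0
eef_pos: [534.9, -28.7, 105.4]
eef_rot: [3.141, -0.0, 0.878]
wrist_force: [-3.9, -1.0, 16.8]
finger_gap: 29.6
finger_force: 54.5
```

```bash
python3 -c "from cell import manip;print(manip.sign_off())"
```

```text
the job is handed in; nothing more can be done
None
```

The job is handed in after 17 s: the hub is centred between the stop pins, and the keyed shaft went in without meeting resistance at the keyway and came to a hard stop with about 17 N on it, so I take the collar as fully home (judged by feel and height, not seen), still gripped and pressed.

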